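# Uncover the tea pot on the hob and take the infuser out

## Task

The tea in the small deep steel pot on the hob has brewed: lift the lid off and lay it, grip side up, on the sloping wooden lid rest, keeping hold of it until it lies flat against the slope. Then reach into the pot, lift the tea infuser out by its knob and stand it upright in the middle of the white saucer, again letting go only once it stands. Do not tip or drag the pot or disturb the other things around.

Things in the scene. Friction and masses are not known exactly. Their poses are not given: they have to be found in the camera images.
- pot: Small deep round steel pot, loose, 0.8 kg, on the hob's glass (at z = 0). Outer diameter 112 mm, inner 104 mm, height 110 mm, inner floor 5 mm above the origin. Origin: centre of its underside, z up. Small loop handles at its y and -y sides reach 80 mm from the axis, 76 to 87 mm up.
- lid: Loose round steel lid, 0.18 kg, starts on the pot. Origin: centre of its underside (102 mm above the pot's), z out of its top. Plug 92 mm across, 0 to 8 mm up, sits inside the rim with 6 mm play; plate 118 mm across, 8 to 14 mm up; black bar grip on a short neck, 60 mm long along x, 16 mm wide along y, 24 to 46 mm above the origin.
- infuser: Steel tea infuser, 0.1 kg, standing loose in the pot within 12 mm of its axis. Basket 47 mm across, 46 mm high, thin stem, upright round black knob 20 mm across, 56 to 90 mm above the origin. Origin: centre of its underside, z up. The knob's top is 15 mm below the pot's rim: fingers opened wide do not fit in.
- rest_slope: Face (126 x 120 mm) of the fixed wooden lid rest on the worktop (z = -0.006) right of the hob, sloping 30 degrees, low edge towards the robot. z: normal out of the face; x: up the slope; y: its width. Origin in the face, 54 mm above the worktop: put the lid's origin here. Two stops 24 mm high at x = -61 mm; the lid may slide 2 mm to them.
- saucer: Plain white saucer, loose, about 0.3 kg, on the worktop right of the hob: 136 mm in diameter, 18 mm high at the rim, with a flat middle 84 mm in diameter at 5 mm above its origin. Origin at the centre of its underside, z up. It and the lid rest stand side by side, in either order.
- honey_jar: Bystander: glass jar, 71 mm in diameter, 110 mm high, on the worktop behind the work; origin at the centre of its underside.
- mug_spare: Bystander: mug, 92 mm in diameter, 95 mm high, on the worktop behind the work; origin at the centre of its underside.
- lemon: Bystander: lemon, 78 x 55 x 56 mm, on the worktop nearer the robot; origin at its underside.
- teaspoon: Bystander: teaspoon, 132 mm long, 9 mm high, on the worktop nearer the robot; origin at its underside.
- spice_jar_1: Bystander: spice jar, 42 mm in diameter, 106 mm high, left of the hob; origin at the centre of its underside.
There are look-alikes about, which are no part of the job. Several things have the shape of the lid; the one meant has the colours described above.

How it is judged:
By the outcome, as a careful person would: the job done as asked, in the order asked, and still so for the second after the job is handed in, with the robot touching nothing.
It also fails if it takes over 56 s, if anything falls off the work surface, if the arm or the gripper's body presses on something with over 40 N, if the wrist force passes 120 N, or if a joint passes its speed limit or range.

## Robot

A 6-joint arm with a two-finger parallel gripper is mounted at the origin on a cart in front of the work surface, level with it; the furniture and walls round the work are solid. World frame = base frame: x ahead of the robot, y to its left, z up, the work surface at z = 0. Lengths are in m, angles in rad, forces in N, time in s.
With the tool pointing down it reaches from about 0.375 to 0.975 m from the base axis. Payload 3.8 kg.
Tool frame: the origin (TCP) lies midway between the tips of the shut fingers; the grasp point (between the pads) lies 19 mm behind it; x points along the fingers, y is the direction in which the jaws open and shut, and the axes are right-handed (so a half turn about x gives the same grasp; the last joint's range is limited). The gripper opens to 88 mm and grips with 3 to 60 N. Pads are 18 mm wide; open, the fingers measure 123 mm over their backs; the gripper's body (75 mm by 187 mm) begins 45 mm behind the grasp point.
Start: joints at [1.221, 0.264, 1.604, -0, 1.274, -0.037], TCP at [0.208, 0.642, 0.239] pointing down, gripper open.
Joint ranges: [-2.63, 2.63], [-0.94, 2.18], [0.31, 2.57], [-1.31, 4.45], [0, 2.66], [-2.55, 2.55]. Speed limits (rad/s): [2.57, 2.57, 3.14, 3.14, 3.14, 3.14].

## Interface

Orientations are given as a rotation vector (axis times angle).
In Python, from cell import manip, inverse_kinematics, cams, order gives the robot as it stands. Calls block until the motion is done:
- manip.move_pose(position, orientation): joint-space move of the TCP to a pose.
- manip.move_linear(position, rate=0.15, rot=None): straight line of the TCP; rot=None keeps the orientation; rate is the mean speed in m/s.
- manip.set_joints(angles): joint-space move.
- manip.set_gripper(opening, force=None): finger opening in m; force is the grip in N (None keeps the last); returns when the fingers have stopped.
- manip.dwell(seconds).
- inverse_kinematics(position, orientation): joint angles nearest the present ones, or None.
- manip.state(): the state.
- cams.capture(name): name is "scene" or "top" or "wrist"; returns a dict with "image" (420x560x3 uint8, blue, green, red), "z_map" (420x560 float32, m along the optical axis (not along the pixel's ray), 0 where there is no reading), "intrinsics" (3x3 intrinsics, pixels), "position" and "orientation" of the camera in the world; the wrist camera has in their place "T_tool_cam" (4x4, takes a point from camera to tool coordinates, whose origin is the TCP and whose axes are the tool frame's). Camera axes: x right, y down, z forward; pixel columns grow to the right and rows downward; lengths in m; the calibration is good to about 2 mm. A picture is of the moment at which its call begins: read the wrist's pose just before it.
A pose or a line that the arm cannot do raises manip.IKError and nothing moves.
- order.close_job(): hands the job in, once; it reports no verdict.
The state is a dict: "clock": time; "joint_pos": joint angles; "joint_velocities": joint speeds; "tau": joint torques, N m; "tool_pos": TCP position; "tcp_rot": TCP orientation; "contact_force": force on the tool from outside, world axes, zero at the start; "moment": the same for the moment, N m; "gripper_width": finger opening in m.
Only numpy, scipy, OpenCV 4.12 (cv2) and the standard library are available. Lean on these libraries where they do the work, as an engineer would, in place of code of your own. Each camera call takes 0.05 s, during which the arm holds its last target.

## Working session

There is one attempt and no reset: what is moved stays moved. The work goes in short steps, each a Python script; the robot and the scene stay as the last script left them, time stands still between calls to the robot, and variables do not carry over. Pictures are saved under pics/ and viewed, and the job is handed in when it is done.

```bash
ls; mkdir -p pics; python3 - <<'E'
from cell import manip, cams
import cv2,numpy as np
print(manip.state())
for n in ["scene","top","wrist"]:
    c=cams.capture(n); cv2.imwrite(f"pics/{n}0.png",c["image"]); np.savez(f"pics/{n}0.npz",**{k:v for k,v in c.items()})
    print(n,{k:np.round(v,3).tolist() for k,v in c.items() if k not in("image","z_map")})
E
```

```text
pics
{'clock': 0.0, 'joint_pos': array([ 1.22109458e+00,  2.64737846e-01,  1.60532559e+00, -2.21592973e-05,
        1.27370020e+00, -3.68799112e-02]), 'joint_velocities': array([-1.16339234e-03,  8.78507635e-05, -9.79790694e-05, -2.31477261e-04,
        1.36573243e-03, -4.95208352e-04]), 'tau': array([ 4.22335768e-03, -5.02086103e+01, -3.56889653e+01,  7.30804447e-02,
        2.88949837e-02, -1.54819822e-04]), 'tool_pos': array([0.20748691, 0.6415944 , 0.23742446]), 'tcp_rot': array([ 0.24383452,  1.55721443, -0.24719899]), 'contact_force': array([-0.30718323, -0.4431521 ,  0.85629294]), 'moment': array([-0.01259319, -0.02813459, -0.00679311]), 'gripper_width': 0.08817572705387239}
scene {'intrinsics': [[533.507, 0.0, 278.082], [0.0, 533.507, 202.275], [0.0, 0.0, 1.0]], 'position': [-0.425, -0.779, 1.215], 'orientation': [-2.11, 1.006, -0.439]}
top {'intrinsics': [[526.131, 0.0, 284.482], [0.0, 526.131, 203.194], [0.0, 0.0, 1.0]], 'position': [-0.377, -0.108, 1.483], 'orientation': [-2.013, 1.692, -0.516]}
wrist {'intrinsics': [[310.245, 0.0, 274.685], [0.0, 310.245, 213.702], [0.0, 0.0, 1.0]], 'T_tool_cam': [[0.0, -0.277, 0.961, -0.146], [1.0, 0.001, -0.0, -0.001], [-0.001, 0.961, 0.277, -0.071], [0.0, 0.0, 0.0, 1.0]]}
```

View pics/scene0.png

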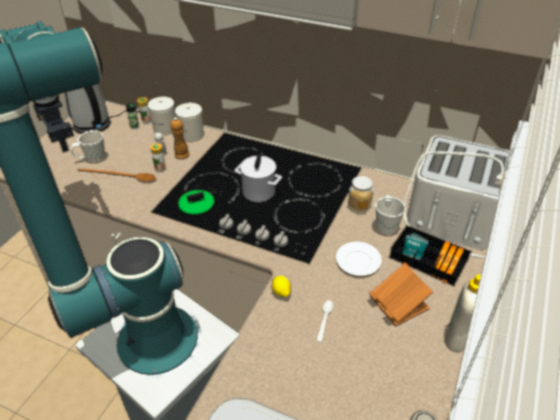

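View pics/top0.png

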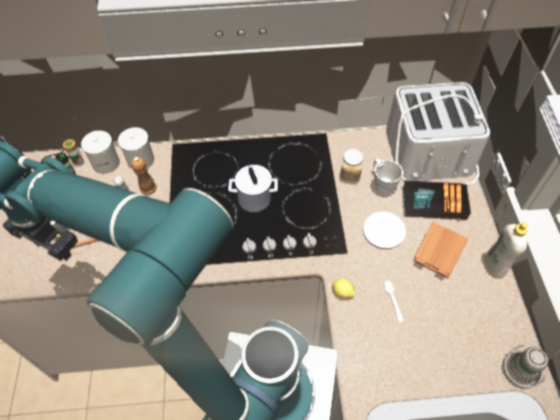

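View pics/wrist0.png

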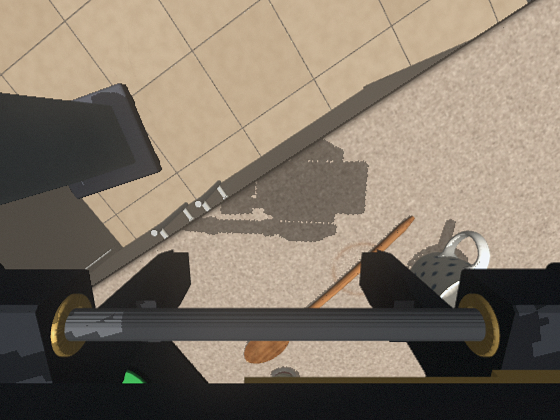

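The scene view shows the pot with a steel lid and black grip at about (258,175). A green lid look-alike lies on the hob at (196,202), the white saucer is at (358,259) and the wooden rest at (402,292). In the top view the pot is at (253,185), the saucer at (385,230) and the rest at (441,249). Two lid-shaped things are candidates, the steel one on the pot and the green one on the hob. The steel one fits the description, and I'll confirm it in a crop while measuring.

```bash
cat > h.py <<'E'
import numpy as np,cv2
from scipy.spatial.transform import Rotation as R
def cloud(c,T=None):
    z=c["z_map"].astype(float);K=c["intrinsics"]
    v,u=np.mgrid[:z.shape[0],:z.shape[1]]
    P=np.stack([(u-K[0,2])*z/K[0,0],(v-K[1,2])*z/K[1,1],z],-1)
    if T is None: r=R.from_rotvec(c["orientation"]).as_matrix();p=c["position"]
    else: r=T[:3,:3];p=T[:3,3]
    W=P@r.T+p; W[z==0]=np.nan
    return W
def load(n):
    return dict(np.load(n,allow_pickle=True))
def circ(xy):
    A=np.c_[2*xy,np.ones(len(xy))];s=np.linalg.lstsq(A,(xy**2).sum(1),rcond=None)[0]
    return s[:2],np.sqrt(s[2]+s[:2]@s[:2])
E
python3 - <<'E'
from h import *
for n,b in [("scene",(205,130,120,90)),("top",(205,140,110,80))]:
    c=load(f"pics/{n}0.npz");x,y,w,h=b
    cv2.imwrite(f"pics/crop_{n}.png",cv2.resize(c["image"][y:y+h,x:x+w],None,fx=6,fy=6,interpolation=cv2.INTER_CUBIC))
    W=cloud(c)
    for nm,(u,v) in {"scene":{"lid":(247,172),"pot":(258,175),"saucer":(358,259),"rest":(402,292),"wt":(260,320),"lemon":(282,287),"hob":(310,205)},"top":{"grip":(253,176),"pot":(253,185),"saucer":(385,230),"rest":(441,249),"wt":(360,330),"hob":(290,180)}}[n].items():
        print(n,nm,np.round(W[v,u],4))
E
```

```text
scene lid [0.5785 0.1893 0.1159]
scene pot [0.5854 0.1469 0.12  ]
scene saucer [ 0.5774 -0.2593 -0.0008]
scene rest [ 0.5066 -0.4427  0.0518]
scene wt [ 0.2186 -0.1726 -0.0011]
scene lemon [ 0.3186 -0.1699  0.0432]
scene hob [0.6814 0.0015 0.0021]
top grip [0.6149 0.1793 0.1402]
top pot [0.5966 0.1768 0.1165]
top saucer [ 0.5717 -0.2662  0.0016]
top rest [ 0.5034 -0.438   0.0457]
top wt [ 0.2191 -0.218  -0.0078]
top hob [ 0.7246  0.0772 -0.0021]
```

```bash
python3 - <<'E'
import cv2,numpy as np
a=cv2.imread("pics/crop_scene.png");b=cv2.imread("pics/crop_top.png")
a=cv2.resize(a,(400,300));b=cv2.resize(b,(400,291));b=np.vstack([b,np.zeros((9,400,3),np.uint8)])
cv2.imwrite("pics/crop_both.png",np.hstack([a,b]))
E
```

```text
(no output)
```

View pics/crop_both.png

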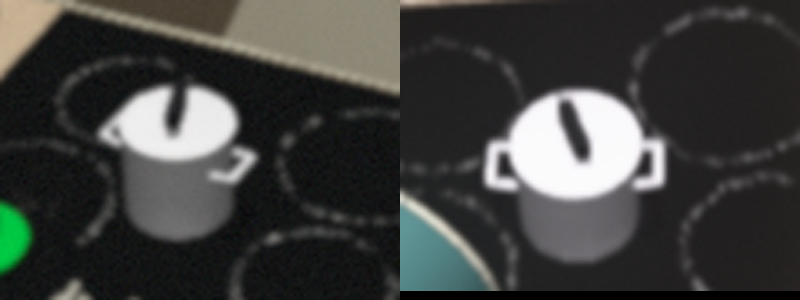

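```bash
cat > meas.py <<'E'
from h import *
def near(W,x,y,r): return np.hypot(W[...,0]-x,W[...,1]-y)<r
def pot(W,img):
    m=near(W,.595,.175,.09)
    pl=m&(W[...,2]>.108)&(W[...,2]<.124)&(img.max(-1)>120)
    gr=m&(W[...,2]>.125)&(W[...,2]<.16)&(img.max(-1)<110)
    g=W[gr]
    q=W[pl]
    (cx,r)=cv2.minEnclosingCircle(q[:,:2].astype(np.float32))
    print(" plate n",len(q),"z",np.median(q[:,2]),"mec",np.round(cx,4),round(r,4))
    print(" hull circ",circ(cv2.convexHull(q[:,:2].astype(np.float32))[:,0].astype(float)))
    if len(g)>5:
        rr=cv2.minAreaRect(g[:,:2].astype(np.float32)); top=np.percentile(g[:,2],90)
        gg=g[g[:,2]>top-.012]
        d=np.linalg.svd(gg[:,:2]-gg[:,:2].mean(0))[2][0]
        print(" grip n",len(g),"mean",gg.mean(0).round(4),"rect",np.round(rr[0],4),np.round(rr[1],4),round(rr[2],1),"top",top,"dir deg",np.degrees(np.arctan2(d[1],d[0])))
def saucer(W,img):
    hsv=cv2.cvtColor(img,cv2.COLOR_BGR2HSV)
    m=near(W,.575,-.262,.09)&(hsv[...,1]<40)&(hsv[...,2]>150)&(W[...,2]<.03)
    q=W[m]; print(" saucer n",len(q),"zmed",np.median(q[:,2]),"rim z",np.percentile(q[:,2],97),"mec",[np.round(a,4) for a in cv2.minEnclosingCircle(q[:,:2].astype(np.float32))], "mean",q.mean(0).round(4))
    print(" hull circ",circ(cv2.convexHull(q[:,:2].astype(np.float32))[:,0].astype(float)))
def rest(W,img):
    hsv=cv2.cvtColor(img,cv2.COLOR_BGR2HSV)
    m=near(W,.505,-.44,.12)&(hsv[...,1]>120)&(hsv[...,0]<25)&(W[...,2]>.004)
    q=W[m]; 
    for _ in range(6):
        c=np.median(q,0);n=np.linalg.svd(q-q.mean(0),full_matrices=False)[2][2];n*=np.sign(n[2]);d=(q-q.mean(0))@n
        q=q[abs(d)<max(.004,1.5*d.std()*.8)]
    up=np.array([0,0,1])-n*n[2];up/=np.linalg.norm(up);yy=np.cross(n,up);c=q.mean(0)
    ab=np.c_[(q-c)@up,(q-c)@yy];
    lo,hi=np.percentile(ab,1,0),np.percentile(ab,99,0)
    rr=cv2.minAreaRect(ab.astype(np.float32))
    mid=c+up*rr[0][0]+yy*rr[0][1]
    print(" rest n",len(q),"tilt",np.degrees(np.arccos(n[2])),"up az",np.degrees(np.arctan2(up[1],up[0])),"ext",np.round(hi-lo,4),"rect",np.round(rr[0],4),np.round(rr[1],4),round(rr[2],1),"centre",mid.round(4))
if __name__=="__main__":
    for n in ["scene","top"]:
        c=load(f"pics/{n}0.npz");W=cloud(c);print(n)
        pot(W,c["image"]);saucer(W,c["image"]);rest(W,c["image"])
E
python3 meas.py
```

```text
scene
 plate n 543 z 0.11604578071525862 mec [0.6203 0.1829] 0.0631
 hull circ (array([0.62283101, 0.18052895]), np.float64(0.05942230430431133))
 grip n 60 mean [0.6207 0.1771 0.1459] rect [0.6239 0.1789] [0.0649 0.0137] 31.4 top 0.14921508916096865 dir deg -147.5721919917667
 saucer n 1263 zmed 0.0025453331049511974 rim z 0.01286846660256813 mec [array([ 0.5805, -0.2589]), np.float64(0.082)] mean [ 0.5783 -0.2595  0.0027]
 hull circ (array([ 0.58283113, -0.2571709 ]), np.float64(0.07527292029236833))
 rest n 1487 tilt 30.14462420838485 up az -21.96409436302811 ext [0.122  0.1176] rect [-0.0035  0.002 ] [0.1225 0.1326] 89.4 centre [ 0.5074 -0.4378  0.0454]
top
 plate n 713 z 0.1146555229295303 mec [0.6212 0.1832] 0.0607
 hull circ (array([0.62052491, 0.1827819 ]), np.float64(0.05904698243134429))
 grip n 63 mean [0.615  0.1813 0.1442] rect [0.6158 0.1819] [0.0564 0.0116] 31.3 top 0.14823374747316928 dir deg -149.3414991615299
 saucer n 1484 zmed -0.0009348482200353114 rim z 0.012160623434518186 mec [array([ 0.5743, -0.2616]), np.float64(0.0894)] mean [ 0.5751 -0.2632 -0.0006]
 hull circ (array([ 0.573682  , -0.26204306]), np.float64(0.08805101588376509))
 rest n 965 tilt 29.208532853708483 up az -21.827614723479908 ext [0.1191 0.1109] rect [-0.0062  0.0007] [0.1132 0.1315] 89.5 centre [ 0.5033 -0.4347  0.0433]
```

```bash
cat >> h.py <<'E'
def ori(xd,yd):
    x=np.array(xd,float);x/=np.linalg.norm(x);y=np.array(yd,float);y-=x*(x@y);y/=np.linalg.norm(y)
    return R.from_matrix(np.c_[x,y,np.cross(x,y)]).as_rotvec()
def down(deg): return ori([0,0,-1],[np.cos(np.radians(deg)),np.sin(np.radians(deg)),0])
E
python3 - <<'E'
from h import *
from cell import manip,inverse_kinematics as ik
M=R.from_rotvec(manip.state()["tcp_rot"]).as_matrix();print(M.round(2))
for a in (-58.5,121.5): 
    for z in (.121,.28):
        q=ik([.621,.182,z],down(a));print("lid",a,z,None if q is None else np.round(q,2))
az=np.radians(-21.9);up=np.array([np.cos(az)*np.cos(np.pi/6),np.sin(az)*np.cos(np.pi/6),.5]);n=np.array([-np.cos(az)*.5,-np.sin(az)*.5,np.cos(np.pi/6)]);yy=np.cross(n,up)
for h in (.02,.15):
  for nm,d in dict(up=up,dn=-up,y=yy,my=-yy).items():
    q=ik(np.array([.505,-.437,.047])+n*h,ori(-n,d));print(nm,h,None if q is None else np.round(q,2))
for a in range(-180,180,45):
    q=ik([.577,-.26,.057],down(a));print("sauc",a,None if q is None else np.round(q,2))
E
```

```text
[[-0.    0.31  0.95]
 [-0.    0.95 -0.31]
 [-1.   -0.   -0.  ]]
lid -58.5 0.121 [ 0.25  0.31  1.78 -0.    1.06  1.27]
lid -58.5 0.28 [ 0.25  0.19  1.62 -0.    1.33  1.27]
lid 121.5 0.121 [ 0.25  0.31  1.78 -0.    1.06 -1.87]
lid 121.5 0.28 [ 0.25  0.19  1.62 -0.    1.33 -1.87]
up 0.02 [-0.88  0.19  2.15  0.65  0.41 -1.05]
dn 0.02 [-0.88  0.19  2.15  0.65  0.41  2.09]
y 0.02 None
my 0.02 [-0.88  0.19  2.15  0.65  0.41  0.52]
up 0.15 [-0.95 -0.09  2.19  0.47  0.64 -0.89]
dn 0.15 [-0.95 -0.09  2.19  0.47  0.64  2.25]
y 0.15 [-0.95 -0.09  2.19  0.47  0.64 -2.46]
my 0.15 [-0.95 -0.09  2.19  0.47  0.64  0.68]
sauc -180 None
sauc -135 [-0.46  0.35  1.85  0.    0.94  1.89]
sauc -90 [-0.46  0.35  1.85 -0.    0.94  1.11]
sauc -45 [-0.46  0.35  1.85 -0.    0.94  0.32]
sauc 0 [-0.46  0.35  1.85 -0.    0.94 -0.46]
sauc 45 [-0.46  0.35  1.85 -0.    0.94 -1.25]
sauc 90 [-0.46  0.35  1.85  0.    0.94 -2.03]
sauc 135 None
```

```bash
cat >> h.py <<'E'
def wristcap(manip,cams,name):
    s=manip.state();c=cams.capture("wrist");T=np.eye(4);T[:3,:3]=R.from_rotvec(s["tcp_rot"]).as_matrix();T[:3,3]=s["tool_pos"]
    cv2.imwrite(f"pics/{name}.png",c["image"]);W=cloud(c,T@c["T_tool_cam"]);np.savez(f"pics/{name}.npz",W=W,img=c["image"],T=T@c["T_tool_cam"],K=c["intrinsics"])
    return W,c["image"]
E
python3 - <<'E'
from h import *
from cell import manip,cams
import meas
manip.move_pose([.621,.182,.26],down(-58.5))
W,img=wristcap(manip,cams,"w1")
s=manip.state();print(s["clock"],s["tool_pos"],s["contact_force"])
meas.pot(W,img)
E
```

```text
2.4167 [0.62067762 0.18299469 0.25993511] [-1.30359204 -0.06690399 -0.02754138]
 plate n 10089 z 0.11646644742709128 mec [0.6243 0.1814] 0.0589
 hull circ (array([0.62448691, 0.18141785]), np.float64(0.058467047978273644))
 grip n 1154 mean [0.6267 0.1825 0.1469] rect [0.625  0.1816] [0.0589 0.0153] 30.5 top 0.1482103215476844 dir deg -149.07626496109407
```

View pics/w1.png

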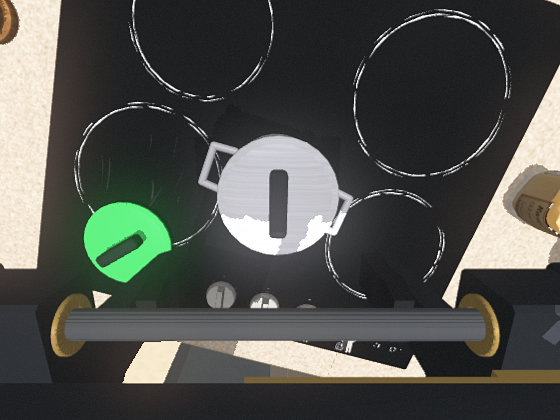

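Wrist view: the steel lid with its black bar is centred at about (278,195), and the green look-alike is at (127,240). The wrist fit gives the lid centre at (0.6245, 0.1815), radius 59 mm, plate top z 0.116 and grip top z 0.148. All of these match the given sizes, so I'm grasping.

```bash
python3 - <<'E'
from h import *
from cell import manip,cams
o=down(-59.2)
manip.set_gripper(0.05,25)
manip.move_pose([.624,.1815,.175],o)
manip.move_linear([.624,.1815,.1215],rate=.08)
s=manip.state();print(s["clock"],s["tool_pos"],s["contact_force"])
manip.set_gripper(0.0,35)
s=manip.state();print(s["clock"],s["gripper_width"],s["tool_pos"],s["contact_force"])
manip.move_linear([.624,.1815,.15],rate=.06)
s=manip.state();print(s["clock"],s["gripper_width"],s["contact_force"],s["moment"])
manip.move_linear([.624,.1815,.26],rate=.15)
s=manip.state();print(s["clock"],s["gripper_width"],s["contact_force"],s["moment"])
c=cams.capture("scene");cv2.imwrite("pics/s2.png",c["image"])
W,img=wristcap(manip,cams,"w2")
E
```

```text
4.375 [0.62417823 0.1815174  0.12151922] [-0.177969   -0.74886468 -0.12045289]
4.9833 0.015607911070957246 [0.62412548 0.1815601  0.12178407] [0.23544709 0.72775951 1.44005209]
5.6083 0.015853690138256996 [-0.38617669 -0.08107274 -1.96631003] [-0.06353885  0.13324422  0.00766809]
6.4917 0.015566740069824019 [-0.19171804 -0.07286334 -2.91841511] [-0.0720042   0.11711846  0.04143319]
```

View pics/s2.png

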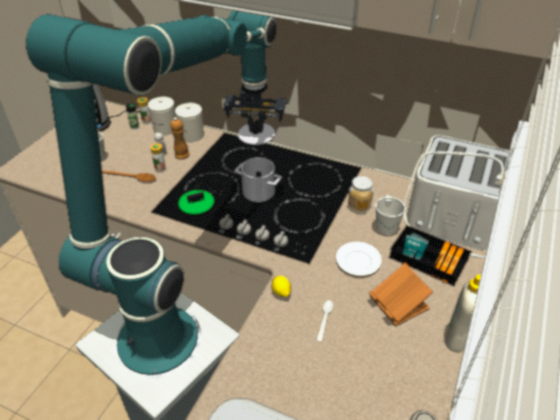

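View pics/w2.png

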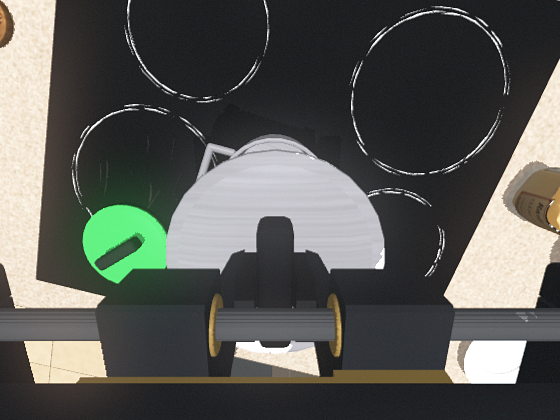

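The lid is held by its bar, the pot stayed put with the infuser inside, and the lid plate shows at about (275,235) in the wrist view. Next I measure the lid's pose in the hand.

```bash
python3 - <<'E'
from h import *
from cell import manip
d=load("pics/w2.npz");W=d["W"];s=manip.state()
Rt=R.from_rotvec(s["tcp_rot"]).as_matrix();L=(W-s["tool_pos"])@Rt
m=(L[...,0]>-.01)&(L[...,0]<.025)&(np.hypot(L[...,1],L[...,2])<.075)
m&=(d["img"].max(-1)>90)
q=L[m];print(len(q),np.percentile(q,[1,50,99],0).round(4))
A=np.c_[q[:,1:],np.ones(len(q))];
for _ in range(4):
    k=np.linalg.lstsq(A,q[:,0],rcond=None)[0];r=q[:,0]-A@k;g=abs(r)<.003;q=q[g];A=A[g]
print("plane x=",k,"tilt deg",np.degrees(k[:2]),len(q))
# rim: for each bearing farthest with z<-.01
th=np.degrees(np.arctan2(q[:,1],-q[:,2]));rad=np.hypot(q[:,1],q[:,2]);pts=[]
for b in range(-70,71,4):
    s_=abs(th-b)<2
    if s_.sum()>10:
        i=np.argmax(np.where(s_,rad,0));pts.append(q[i,1:])
pts=np.array(pts);print(len(pts),circ(pts))
# fixed radius fit
from scipy.optimize import least_squares
f=least_squares(lambda c:np.hypot(*(pts-c).T)-.059,[0,0],loss="soft_l1",f_scale=.001);print(f.x,np.abs(f.fun).max())
E
```

```text
18964 [[ 0.0032 -0.0542 -0.057 ]
 [ 0.0052  0.0007 -0.0273]
 [ 0.0076  0.0553  0.0545]]
plane x= [ 9.61366159e-05 -8.12414054e-03  5.08083901e-03] tilt deg [ 0.00550822 -0.46547896] 18843
36 (array([ 0.00058852, -0.00062935]), np.float64(0.05835385772024665))
[0.00059147 0.00016387] 0.000504689755710129
```

```bash
python3 - <<'E'
from h import *
from cell import manip,cams
import meas
manip.move_pose([.385,-.39,.30],down(-112))
manip.dwell(.2)
W,img=wristcap(manip,cams,"w3")
s=manip.state();print(s["clock"],s["tool_pos"],s["contact_force"])
meas.rest(W,img);
try: meas.saucer(W,img)
except Exception as e: print(e)
E
```

```text
9.0583 [ 0.38544217 -0.3896243   0.29989603] [-0.17686262  0.25495666 -1.8131471 ]
 rest n 1922 tilt 88.86955565016007 up az -106.38219803791895 ext [0.3747 0.1722] rect [-0.0128  0.0262] [0.1234 0.3967] 80.5 centre [ 0.4816 -0.434   0.2094]
 saucer n 9338 zmed 0.0037889319243723796 rim z 0.011645903645971905 mec [array([ 0.5727, -0.2543]), np.float64(0.0794)] mean [ 0.5757 -0.2618  0.0036]
 hull circ (array([ 0.57253225, -0.25529165]), np.float64(0.07574382225489992))
```

View pics/w3.png

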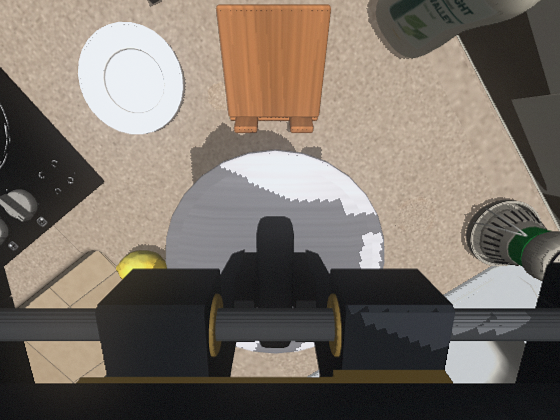

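The wrist view shows the rest face between pixels (217,5)-(330,5) and (230,118)-(322,118), with its two stops at about (245,125) and (300,125). The saucer is centred at about (132,78).

```bash
cat > m3.py <<'E'
from h import *
d=load("pics/w3.npz");W=d["W"];img=d["img"];hsv=cv2.cvtColor(img,cv2.COLOR_BGR2HSV)
v,u=np.mgrid[:420,:560]
m=(u>205)&(u<340)&(v<140)&(hsv[...,1]>110)&(hsv[...,0]<25)&(W[...,2]>.003)&(W[...,2]<.1)
q=W[m&(v<112)&(v>10)]
for _ in range(5):
    c=q.mean(0);n=np.linalg.svd(q-c,full_matrices=False)[2][2];n*=np.sign(n[2]);r=(q-c)@n;q=q[abs(r)<.004]
print("n",n.round(4),"tilt",np.degrees(np.arccos(n[2])),"up az",np.degrees(np.arctan2(-n[1],-n[0])),"std",r.std())
up=np.array([0,0,1])-n*n[2];up/=np.linalg.norm(up);yy=np.cross(n,up)
qq=W[m];h=(qq-c)@n;f=qq[abs(h)<.004];ab=np.c_[(f-c)@up,(f-c)@yy]
print("ext",np.percentile(ab,[.5,99.5],0).round(4))
rr=cv2.minAreaRect(ab.astype(np.float32));print(rr)
st=qq[h>.008];sa=np.c_[(st-c)@up,(st-c)@yy,(st-c)@n];print("stops",len(st),np.percentile(sa,[2,50,98],0).round(4), "max h",h.max())
lo,hi=np.percentile(ab,.5,0),np.percentile(ab,99.5,0);mid=(lo+hi)/2;print("centre",(c+up*mid[0]+yy*mid[1]).round(4))
# origin from height: z=.048 along up line
cc=c+yy*mid[1];print("by z",(cc+up*((.048-cc[2])/up[2])).round(4))
wt=W[(v>60)&(v<140)&(u>340)&(u<380)];print("worktop z",np.nanmedian(wt[:,2]))
# saucer outline
ms=((hsv[...,1]<45)&(hsv[...,2]>150)&(u>65)&(u<200)&(v<145)).astype(np.uint8)
k,lab,stt,_=cv2.connectedComponentsWithStats(ms);i=1+np.argmax(stt[1:,4]);
cn=max(cv2.findContours((lab==i).astype(np.uint8),cv2.RETR_EXTERNAL,cv2.CHAIN_APPROX_NONE)[0],key=len)
hu=cv2.convexHull(cn)[:,0]
K=d["K"];T=d["T"];ray=np.c_[(hu[:,0]-K[0,2])/K[0,0],(hu[:,1]-K[1,2])/K[1,1],np.ones(len(hu))]@T[:3,:3].T;o=T[:3,3]
P=o+ray*((.012-o[2])/ray[:,2])[:,None];print("saucer rim ray circle",circ(P[:,:2]))
fl=W[lab==i];print("centre depth z",np.nanmedian(W[70:85,125:140,2]))
E
python3 m3.py
```

```text
n [-0.4637  0.1867  0.8661] tilt 29.992120920618227 up az -21.930044940385223 std 0.0008119672579770158
ext [[-0.0703 -0.0586]
 [ 0.0544  0.0586]]
((-0.01019153743982315, -1.6946345567703247e-05), (0.11904355138540268, 0.1299688220024109), 89.87142944335938)
stops 535 [[-0.0788 -0.0482  0.0088]
 [-0.0713  0.0223  0.0222]
 [-0.0697  0.0488  0.025 ]] max h 0.025652807753085528
centre [ 0.5103 -0.4391  0.0481]
by z [ 0.5102 -0.439   0.048 ]
worktop z -0.006584830124721414
saucer rim ray circle (array([ 0.56308432, -0.26331762]), np.float64(0.0852009773031888))
centre depth z -0.0017618987933621377
```

```bash
cat > geo.py <<'E'
import numpy as np
from h import ori
n=np.array([-.4637,.1867,.8661]);n/=np.linalg.norm(n)
up=np.array([0,0,1])-n*n[2];up/=np.linalg.norm(up);yy=np.cross(n,up)
O=np.array([.5102,-.439,.048]);ro=ori(-n,-yy)
E
python3 - <<'E'
from h import *
from geo import *
from cell import manip,cams
# lid origin sits at tool (.019,.0006,.0002)
t=O+up*.001
Rm=R.from_rotvec(ro).as_matrix()
tcp=lambda h: t+n*h-Rm@np.array([.019,.0006,.0002])
manip.move_pose(tcp(.09),ro)
manip.move_linear(tcp(.012),rate=.12)
manip.dwell(.2)
s=manip.state();f0=s["contact_force"];print(s["clock"],(s["tool_pos"]-tcp(.012)).round(4),f0.round(2),s["gripper_width"])
for h in np.arange(.009,-.0045,-.0015):
    manip.move_linear(tcp(h),rate=.03)
    s=manip.state();df=(s["contact_force"]-f0)@n;print(round(h,4),round(df,2),round(s["clock"],2))
    if df>7: break
manip.dwell(.2);s=manip.state();print(s["clock"],(s["contact_force"]-f0).round(2),s["moment"].round(3),(s["tool_pos"]-tcp(h)).round(4))
W,img=wristcap(manip,cams,"w4")
c=cams.capture("scene");cv2.imwrite("pics/s4.png",cv2.resize(c["image"][220:360,330:500],None,fx=4,fy=4,interpolation=cv2.INTER_CUBIC))
E
```

```text
10.8417 [ 0.0002 -0.0004  0.0011] [-0.36  1.09 -1.95] 0.0156747751737694
0.009 -0.1 11.09
0.0075 -0.23 11.34
0.006 -0.77 11.59
0.0045 -0.1 11.84
0.003 -0.67 12.09
0.0015 0.19 12.34
0.0 15.73 12.59
12.7917 [-9.6   3.48 12.06] [0.553 1.064 0.059] [-0.0004  0.0002  0.0011]
```

View pics/w4.png

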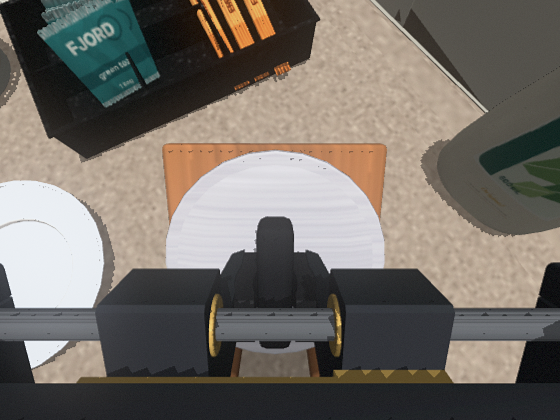

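View pics/s4.png

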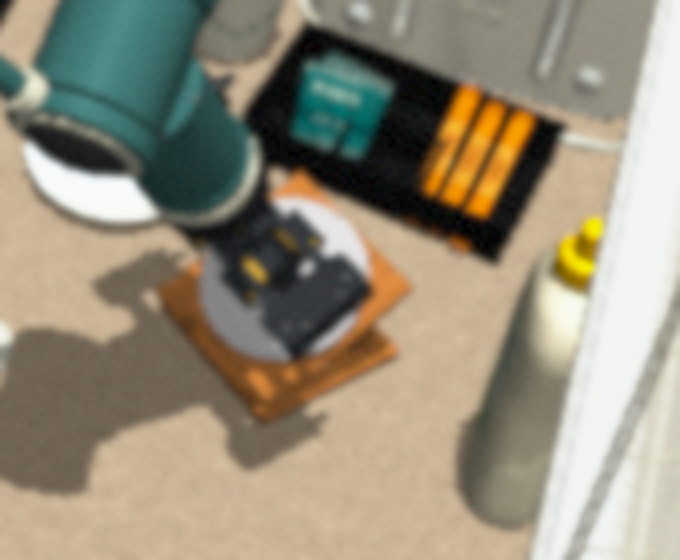

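The lid sits inside the rest's outline at about (275,240) in the wrist view, with its top edge just below the rest's top edge. Before releasing I check that it is flat.

```bash
cat > flat.py <<'E'
from h import *
from geo import *
def chk(name):
    d=load(f"pics/{name}.npz");W=d["W"];L=np.stack([(W-O)@up,(W-O)@yy,(W-O)@n],-1)
    hsv=cv2.cvtColor(d["img"],cv2.COLOR_BGR2HSV);r=np.hypot(L[...,0],L[...,1])
    m=(r<.07)&(abs(L[...,2]-.014)<.008)&(hsv[...,1]<60)&(d["img"].max(-1)>90)
    q=L[m];A=np.c_[q[:,:2],np.ones(len(q))]
    for _ in range(4):
        k=np.linalg.lstsq(A,q[:,2],rcond=None)[0];g=abs(q[:,2]-A@k)<.003;q=q[g];A=A[g]
    print("n",len(q),"height at O",k[2].round(4),"tilt vs slope deg (x,y)",np.degrees(k[:2]).round(2))
    hu=cv2.convexHull(q[:,:2].astype(np.float32))[:,0].astype(float)
    hu=hu[np.hypot(*hu.T)>.045];print("lid centre in slope frame",circ(hu))
    m=(r<.1)&(abs(L[...,2])<.005)&(hsv[...,1]>110)&(hsv[...,0]<25);w=L[m];print("wood",len(w),np.percentile(w,[1,50,99],0).round(4).tolist())
if __name__=="__main__":
    import sys;chk(sys.argv[1])
E
python3 flat.py w4
```

```text
n 18774 height at O 0.0151 tilt vs slope deg (x,y) [-0.43 -0.01]
lid centre in slope frame (array([ 0.00206915, -0.00028614]), np.float64(0.05847127781533845))
wood 5859 [[0.0215, -0.0584, -0.0025], [0.0544, 0.0038, -0.0001], [0.0625, 0.0587, 0.0019]]
```

It lies flat: tilt is within 0.5° of the slope (the same offset as in the hand), height is 15 mm against 14 mm expected, and contact force was 15 N. Releasing and backing off along the normal.

```bash
python3 - <<'E'
from h import *
from geo import *
from cell import manip,cams
manip.set_gripper(0.045)
s=manip.state();print(s["clock"],s["contact_force"].round(2))
p=s["tool_pos"];manip.move_linear(p+n*.05,rate=.1)
manip.move_linear(p+n*.13,rate=.25)
W,img=wristcap(manip,cams,"w5");s=manip.state();print(s["clock"],s["contact_force"].round(2))
import flat;flat.chk("w5")
E
```

```text
13.4917 [ 0.34 -0.33  0.19]
14.6583 [-0.42 -0.22 -1.02]
n 10352 height at O 0.015 tilt vs slope deg (x,y) [-0.08 -0.03]
lid centre in slope frame (array([-6.98090221e-03,  2.96682527e-05]), np.float64(0.05840186633096632))
wood 3527 [[-0.0621, -0.0585, -0.0019], [0.0495, 0.0011, 0.0], [0.0621, 0.0587, 0.0022]]
```

View pics/w5.png

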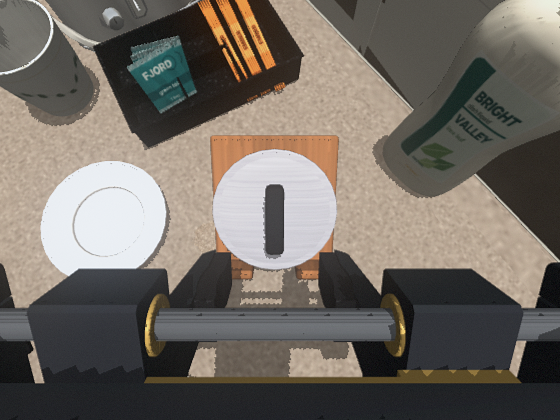

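```bash
python3 - <<'E'
from h import *
from geo import *
d=load("pics/w5.npz");W=d["W"];L=np.stack([(W-O)@up,(W-O)@yy,(W-O)@n],-1)
hsv=cv2.cvtColor(d["img"],cv2.COLOR_BGR2HSV)
m=((hsv[...,1]<60)&(abs(L[...,2]-.015)<.004)&(np.hypot(L[...,0]+.005,L[...,1])<.07)&(d["img"].max(-1)>90))
q=L[m];print(np.percentile(q,[.2,99.8],0).round(4))
ed=[]
for b in np.arange(-180,180,6):
    th=np.degrees(np.arctan2(q[:,1],q[:,0]+.005));s=abs((th-b+180)%360-180)<3
    if s.sum()>5:
        r=np.hypot(q[:,0]+.005,q[:,1]);i=np.argmax(np.where(s,r,0));ed.append(q[i,:2])
ed=np.array(ed)
from scipy.optimize import least_squares
f=least_squares(lambda c:np.hypot(*(ed-c).T)-.059,[0,0],loss="soft_l1",f_scale=.001);print(f.x,np.abs(f.fun).max())
g=(np.abs(L[...,2]-.046)<.004)&(d["img"].max(-1)<110)&(np.hypot(L[...,0]+.005,L[...,1])<.05);print("grip",L[g].mean(0),np.percentile(L[g],[1,99],0))
st=(hsv[...,1]>100)&(hsv[...,0]<25)&(L[...,2]>.008)&(L[...,2]<.03)&(L[...,0]<-.04)&(L[...,0]>-.09)&(abs(L[...,1])<.06);x=L[st];print("stops",len(x),np.percentile(x,[2,50,98],0).round(4))
E
python3 - <<'E'
import cv2
a=cv2.imread("pics/w5.png")[125:285,195:355];cv2.imwrite("pics/w5c.png",cv2.resize(a,None,fx=3.7,fy=3.7,interpolation=cv2.INTER_CUBIC))
E
```

```text
[[-0.064  -0.0571  0.0122]
 [ 0.0505  0.0571  0.0175]]
[-7.15404354e-03 -8.86047516e-05] 0.00541315361718428
grip [-5.43921608e-03 -2.32571285e-05  4.55307867e-02] [[-0.03496085 -0.00764895  0.04234272]
 [ 0.02226314  0.00777917  0.04757746]]
stops 602 [[-0.0704 -0.0414  0.0091]
 [-0.0633 -0.022   0.0228]
 [-0.0616  0.0405  0.0251]]
```

View pics/w5c.png

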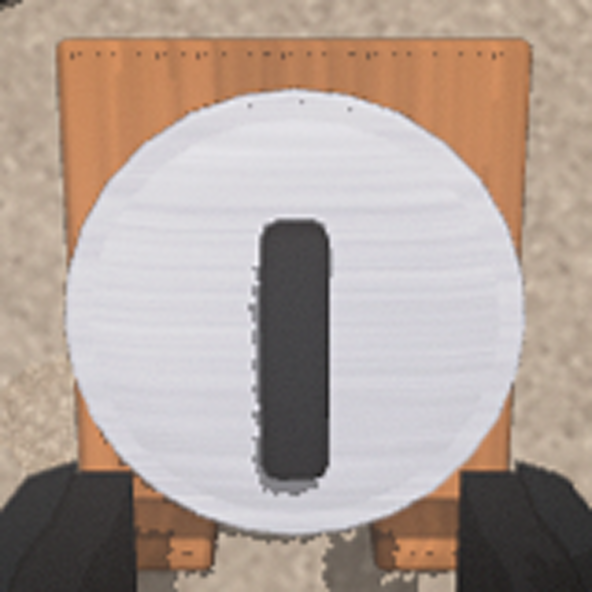

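The lid lies grip up at about (275,210), flat (0.1° off) and down against both stops. It slid about 6 mm, which is where a round rim meets stops whose inner edges are about 21 mm off centre (-61.5 + 55 mm). That is a stable resting state. Next I view the pot's inside and measure the saucer from the same frame.

```bash
cat > sau.py <<'E'
from h import *
from scipy.optimize import least_squares
def sau(name,c0=(.575,-.261)):
    d=load(f"pics/{name}.npz");W=d["W"];img=d["img"];hsv=cv2.cvtColor(img,cv2.COLOR_BGR2HSV)
    r=np.hypot(W[...,0]-c0[0],W[...,1]-c0[1])
    # saucer: above worktop; near rim
    m=(r<.085)&(W[...,2]<.03)&(W[...,2]>.003)&(hsv[...,1]<50)
    q=W[m];th=np.arctan2(q[:,1]-c0[1],q[:,0]-c0[0]);ed=[]
    rr=np.hypot(q[:,0]-c0[0],q[:,1]-c0[1])
    for b in np.arange(-np.pi,np.pi,.12):
        s=abs(th-b)<.06
        if s.sum()>8: ed.append(q[np.where(s)[0][np.argsort(rr[s])[-3]]])
    ed=np.array(ed);f=least_squares(lambda c:np.hypot(*(ed[:,:2]-c).T)-.068,c0,loss="soft_l1",f_scale=.001)
    g=np.abs(f.fun)<1e9
    res=np.hypot(*(ed[:,:2]-f.x).T)-.068
    print(name,"saucer",f.x.round(4),"free",circ(ed[:,:2]),"edge z",np.median(ed[:,2]).round(4),"res med",np.median(abs(res)).round(4),len(ed))
    print("flat z",np.nanmedian(W[np.hypot(W[...,0]-f.x[0],W[...,1]-f.x[1])<.03][:,2]))
if __name__=="__main__":
    import sys
    for a in sys.argv[1:]: sau(a)
E
python3 sau.py w3 w5
python3 - <<'E'
from h import *
from cell import manip,cams
manip.set_gripper(0.036)
manip.move_pose([.5,-.2,.30],down(-75))
W,img=wristcap(manip,cams,"w6a")
manip.move_pose([.624,.1815,.24],down(-59.2))
manip.dwell(.15)
W,img=wristcap(manip,cams,"w6");s=manip.state();print(s["clock"],s["gripper_width"],s["contact_force"])
E
python3 sau.py w6a
```

```text
w3 saucer [ 0.5719 -0.264 ] free (array([ 0.57191403, -0.26383897]), np.float64(0.06668729634967976)) edge z 0.0112 res med 0.0013 53
flat z -0.0016669449189492258
w5 saucer [ 0.5722 -0.264 ] free (array([ 0.57459706, -0.26459453]), np.float64(0.06521149587497806)) edge z 0.0113 res med 0.0013 53
flat z -0.0015564241080584518
17.7333 0.035924520442236686 [-0.83935134  1.07066305  0.53595338]
w6a saucer [ 0.5719 -0.2637] free (array([ 0.57195327, -0.26361403]), np.float64(0.0666212123012458)) edge z 0.0114 res med 0.0014 53
flat z -0.0009024976743670088
```

View pics/w6.png

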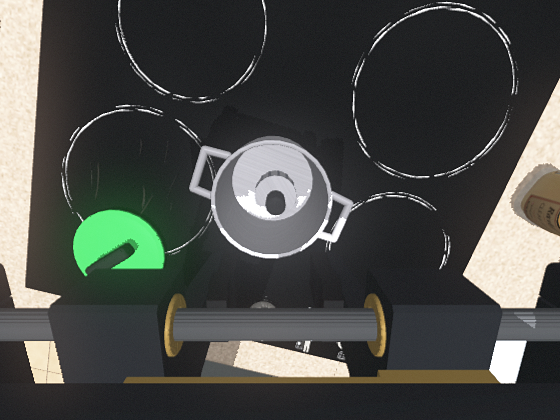

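View pics/w6a.png

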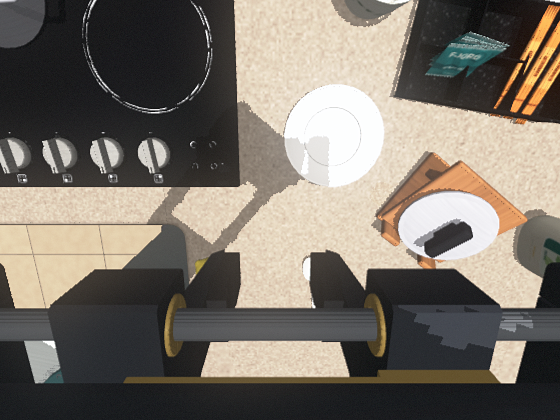

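The infuser's knob shows at about (275,203) inside the pot rim, which is centred at about (271,199). The saucer measures (0.572, -0.264) in three views.

```bash
python3 - <<'E'
from h import *
from scipy.optimize import least_squares
d=load("pics/w6.npz");W=d["W"];img=d["img"]
m=(np.hypot(W[...,0]-.624,W[...,1]-.18)<.035)&(W[...,2]>.08)&(W[...,2]<.1)
q=W[m];print("knob n",len(q),"z",np.percentile(q[:,2],[5,50,95]).round(4),"mec",cv2.minEnclosingCircle(q[:,:2].astype(np.float32)),"mean",q.mean(0).round(4))
g=q[q[:,2]>.091];print(len(g),cv2.minEnclosingCircle(g[:,:2].astype(np.float32)),circ(cv2.convexHull(g[:,:2].astype(np.float32))[:,0].astype(float)))
v,u=np.nonzero(m);print("px",u.min(),u.max(),v.min(),v.max())
r=np.hypot(W[...,0]-.624,W[...,1]-.1815)
rim=W[(r<.075)&(abs(W[...,2]-.110)<.004)]
f=least_squares(lambda c:np.hypot(*(rim[:,:2]-c).T)-.054,[.624,.1815],loss="soft_l1",f_scale=.001);print("rim",len(rim),f.x,np.median(abs(f.fun)),circ(rim[:,:2]))
E
python3 - <<'E'
import cv2
a=cv2.imread("pics/w6.png")[125:275,190:360];cv2.imwrite("pics/w6c.png",cv2.resize(a,None,fx=4,fy=4,interpolation=cv2.INTER_CUBIC))
E
```

```text
knob n 349 z [0.0848 0.0941 0.0954] mec ((0.6199193596839905, 0.17646373808383942), 0.010187325067818165) mean [0.6212 0.1774 0.0931]
304 ((0.6200036406517029, 0.17642328143119812), 0.010135275311768055) (array([0.61994873, 0.17652109]), np.float64(0.009675550144144016))
px 265 285 193 215
rim 1742 [0.62517691 0.18384548] 0.0010881132648055715 (array([0.62515804, 0.18383697]), np.float64(0.05344858293514426))
```

View pics/w6c.png

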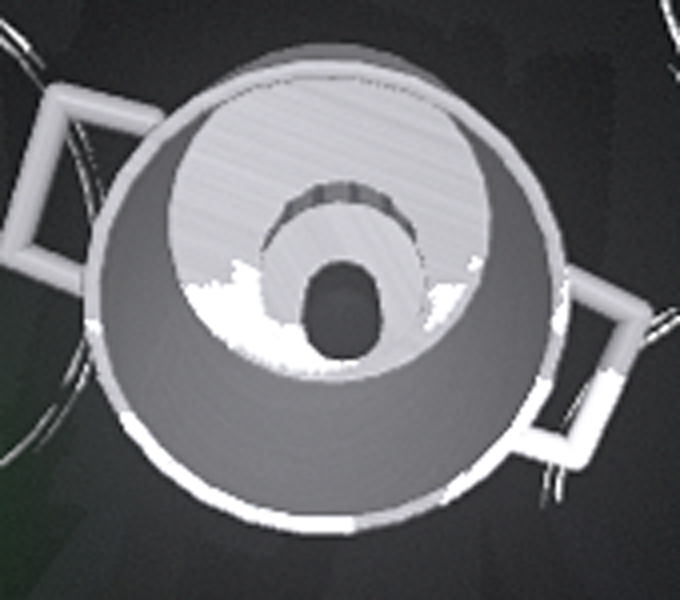

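```bash
python3 - <<'E'
from h import *
from cell import manip,cams
o=down(-34)
k=np.array([.620,.1765])
manip.move_pose([*k,.16],o)
s=manip.state();f0=s["contact_force"]
for z in (.11,.085,.063):
    manip.move_linear([*k,z],rate=.08)
    s=manip.state();print(z,(s["contact_force"]-f0).round(2))
    if np.linalg.norm(s["contact_force"]-f0)>5: print("contact!");break
else:
    manip.set_gripper(0.0,20)
    s=manip.state();print(s["clock"],s["gripper_width"],s["tool_pos"].round(4),(s["contact_force"]-f0).round(2))
    manip.move_linear([*k,.08],rate=.06)
    s=manip.state();print(s["gripper_width"],(s["contact_force"]-f0).round(2))
    manip.move_linear([*k,.225],rate=.18)
    s=manip.state();print(s["clock"],s["gripper_width"],(s["contact_force"]-f0).round(2),s["moment"].round(3))
W,img=wristcap(manip,cams,"w7")
c=cams.capture("scene");cv2.imwrite("pics/s7.png",cv2.resize(c["image"][80:220,190:360],None,fx=4,fy=4,interpolation=cv2.INTER_CUBIC))
E
```

```text
0.11 [ 0.16 -0.69 -0.24]
0.085 [-0.81 -0.37  0.21]
0.063 [-0.71 -0.66  0.14]
20.2917 0.01965230875802504 [0.6203 0.1766 0.0634] [-0.63 -0.47  0.02]
0.01955414333902319 [-0.58 -0.68 -1.4 ]
21.6833 0.019340818062302183 [-0.48 -0.15 -0.89] [-0.047  0.157  0.001]
```

View pics/w7.png

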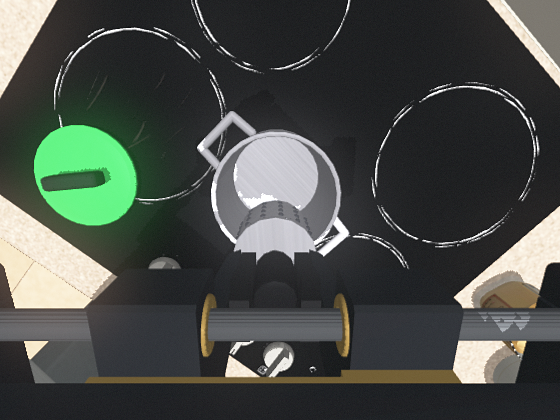

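View pics/s7.png

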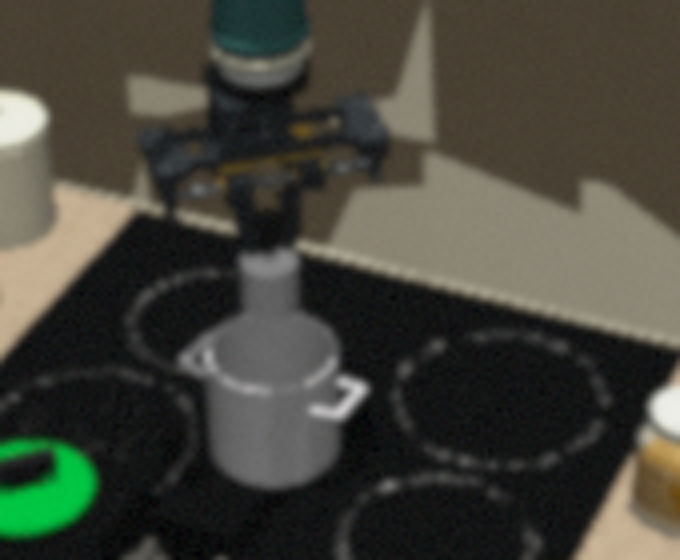

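The infuser hangs upright from its knob, its base about 57 mm above the pot rim, and the pot has not moved. Carrying it to the saucer.

```bash
python3 - <<'E'
from h import *
from cell import manip,cams
o=down(-34)
p=np.array([.572,-.264])
manip.move_pose([*p,.20],o)
manip.move_linear([*p,.070],rate=.12)
manip.dwell(.2)
s=manip.state();f0=s["contact_force"];print(s["clock"],s["gripper_width"],s["tool_pos"].round(4),f0.round(2))
for z in np.arange(.067,.050,-.0015):
    manip.move_linear([*p,z],rate=.03)
    s=manip.state();df=(s["contact_force"]-f0)[2];print(round(z,4),round(df,2))
    if df>4: break
manip.dwell(.2);s=manip.state();print(s["clock"],(s["contact_force"]-f0).round(2),s["moment"].round(3),s["tool_pos"].round(4))
W,img=wristcap(manip,cams,"w8")
c=cams.capture("scene");cv2.imwrite("pics/s8.png",cv2.resize(c["image"][180:320,290:460],None,fx=4,fy=4,interpolation=cv2.INTER_CUBIC))
E
```

```text
24.85 0.019067611962153452 [ 0.5727 -0.2644  0.071 ] [ 1.18  0.05 -1.23]
0.067 -0.17
0.0655 0.33
0.064 0.01
0.0625 -0.22
0.061 0.05
0.0595 0.38
0.058 0.07
0.0565 6.75
27.05 [-3.    1.13  6.58] [ 0.095  0.44  -0.017] [ 0.5723 -0.2642  0.0574]
```

View pics/w8.png

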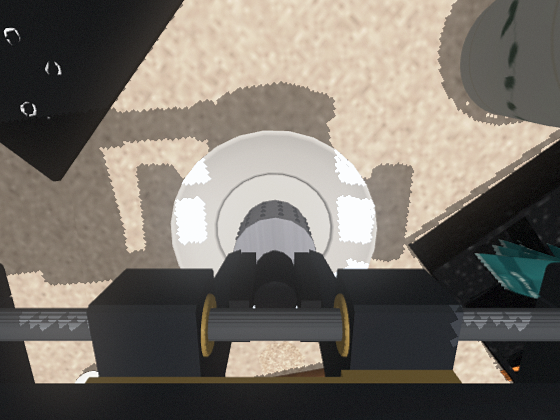

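View pics/s8.png

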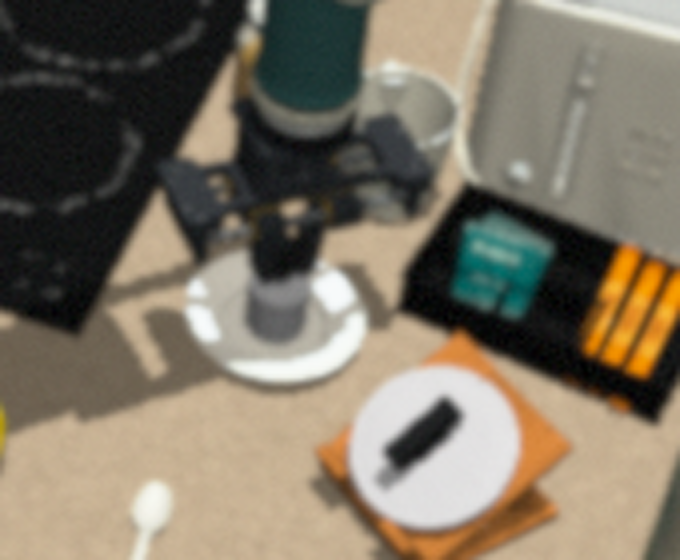

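The infuser stands on the saucer's flat middle at about (275,235), with 6.7 N contact at TCP z 0.0574, exactly the predicted height. Releasing and withdrawing straight up, then moving aside to check.

```bash
python3 - <<'E'
from h import *
from cell import manip,cams
manip.set_gripper(0.04)
p=manip.state()["tool_pos"]
manip.move_linear(p+[0,0,.06],rate=.08)
manip.move_linear(p+[0,0,.2],rate=.25)
W,img=wristcap(manip,cams,"w9")
manip.move_pose([.42,-.30,.30],down(-75))
manip.dwell(.2)
W,img=wristcap(manip,cams,"w10")
s=manip.state();print(s["clock"],s["contact_force"].round(2))
for n in ("scene","top"):
    c=cams.capture(n);cv2.imwrite(f"pics/{n}10.png",c["image"]);np.savez(f"pics/{n}10.npz",**c)
for nm in ("w9","w10"):
    W=load(f"pics/{nm}.npz")["W"]
    m=(np.hypot(W[...,0]-.572,W[...,1]+.264)<.04)&(W[...,2]>.084)&(W[...,2]<.1)
    q=W[m];print(nm,"knob",len(q),np.percentile(q[:,2],95).round(4) if len(q) else 0,cv2.minEnclosingCircle(q[:,:2].astype(np.float32)) if len(q) else 0)
    m=(np.hypot(W[...,0]-.572,W[...,1]+.264)<.04)&(W[...,2]>.042)&(W[...,2]<.052)
    q=W[m];print("  basket top",len(q),cv2.minEnclosingCircle(q[:,:2].astype(np.float32)) if len(q) else 0)
E
python3 sau.py w9 w10; python3 flat.py w10
```

```text
30.2417 [-0.3  -0.18  0.23]
w9 knob 278 0.0895 ((0.571570873260498, -0.2643176317214966), 0.010048645548522472)
  basket top 871 ((0.5718086957931519, -0.26434096693992615), 0.023464564234018326)
w10 knob 314 0.0895 ((0.5716683268547058, -0.2642918825149536), 0.009862398728728294)
  basket top 975 ((0.5717795491218567, -0.26420456171035767), 0.023535197600722313)
w9 saucer [ 0.5716 -0.2637] free (array([ 0.57175788, -0.26358608]), np.float64(0.06665242548106036)) edge z 0.0113 res med 0.0013 53
flat z 0.3357206841812963
w10 saucer [ 0.5715 -0.2638] free (array([ 0.57075795, -0.2639528 ]), np.float64(0.06611971413138035)) edge z 0.011 res med 0.0015 53
flat z 0.044176631699095525
n 6045 height at O 0.015 tilt vs slope deg (x,y) [-0.17 -0.07]
lid centre in slope frame (array([-0.00697578,  0.00028194]), np.float64(0.05849233969656692))
wood 2929 [[-0.0621, -0.0575, -0.0034], [0.0494, 0.0247, -0.0], [0.0627, 0.0596, 0.0022]]
```

View pics/w10.png

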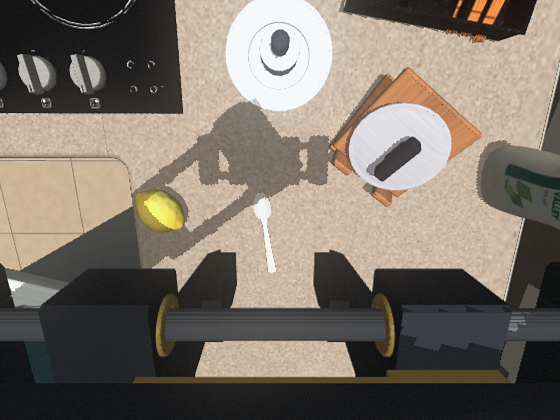

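View pics/scene10.png

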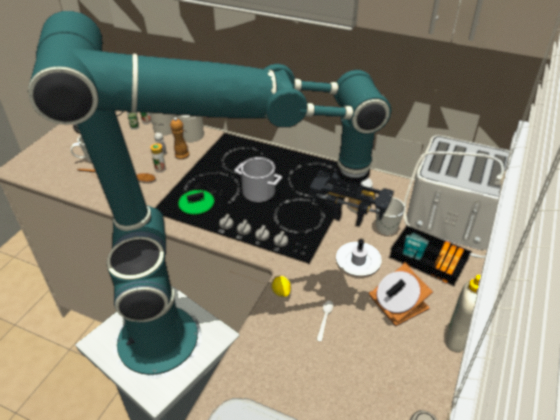

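```bash
python3 - <<'E'
from h import *
from scipy.optimize import least_squares
a=load("pics/scene0.npz");b=load("pics/scene10.npz");A=cloud(a);B=cloud(b)
for nm,(x,y,z0,z1,r) in {"pot body":(.625,.184,.02,.09,.075)}.items():
    for W in (A,B):
        m=(np.hypot(W[...,0]-x,W[...,1]-y)<r)&(W[...,2]>z0)&(W[...,2]<z1);v,u=np.nonzero(m);print(nm,m.sum(),W[m].mean(0).round(4),"px",u.mean().round(1),v.max())
d=cv2.absdiff(a["image"],b["image"]).max(-1);d=(cv2.GaussianBlur(d,(0,0),1)>25)
cv2.imwrite("pics/diff.png",np.hstack([cv2.resize(a["image"][120:345,130:480],(400,257)),cv2.resize(b["image"][120:345,130:480],(400,257))]))
for W,n in((load("pics/w6.npz")["W"],"w6"),(load("pics/w7.npz")["W"],"w7")):
    r=np.hypot(W[...,0]-.625,W[...,1]-.184);rim=W[(r<.06)&(r>.045)&(abs(W[...,2]-.110)<.004)]
    print(n,least_squares(lambda c:np.hypot(*(rim[:,:2]-c).T)-.054,[.624,.1815],loss="soft_l1",f_scale=.001).x.round(4))
E
```

```text
pot body 533 [0.594  0.1563 0.057 ] px 258.2 199
pot body 853 [0.618  0.1783 0.0596] px 257.9 199
w6 [0.6252 0.1838]
w7 [0.6247 0.1836]
```

View pics/diff.png

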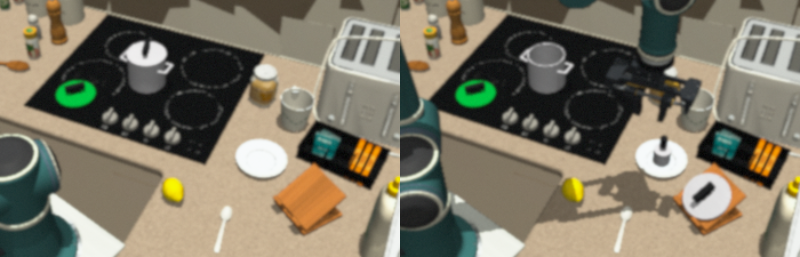

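The pot is unmoved (its rim shifted less than 1 mm between wrist views, and its outline is unchanged from before). The bystanders visible in both pictures are where they were. The lid lies flat against the stops and the infuser stands centred. Handing in.

```bash
python3 - <<'E'
from cell import manip,order
s=manip.state();print(s["clock"],s["contact_force"])
order.close_job()
E
```

```text
30.3417 [-0.28069276  1.11742744 -0.27140444]
the job is handed in; nothing more can be done
```

The job is handed in at 30.3 s of the 56 s allowed. The lid is on the wooden rest and the infuser is on the saucer, and the one thing to flag is that the lid slid further than stated.

- **Lid:** I lifted the steel lid off by its bar; the green look-alike was left alone. I held it on the slope until it pressed at about 15 N, then let go. It lies grip side up and flat, within about 0.2° of the face. After release it slid about 6 mm down to the two stops, more than the 2 mm stated. I measured its centre 5 to 7 mm below the rest's origin. That fits a round rim meeting stops whose inner edges are about 21 mm off centre, so I left it there.
- **Infuser:** I lifted it out by the knob without touching the pot, and let go only after it touched the saucer at the predicted height. It stands upright within about 1 mm of the saucer's centre, and the saucer has not moved.
- **Surroundings:** The pot's rim shifted by less than 1 mm between the wrist views before and after the lift. The bystanders I could compare by eye are where they were. The arm hid the honey jar in the last scene picture, so I did not re-check that one.

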